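# Load the salvaged feed roller and lift the carrier

### The arm

A 7-joint arm with a two-finger parallel gripper is mounted at the origin on the work surface. World frame = base frame: x ahead of the robot, y to its left, z up, the work surface at z = 0. Lengths are in m, angles in rad, forces in N, time in s.
With the tool pointing down it reaches from about 0.425 to 1.025 m from the base axis. Payload 9.4 kg.
Tool frame: the origin (TCP) lies between the finger pads, 19 mm behind the fingertips; this is the grasp point; z points along the fingers, x is the direction in which the jaws open and shut, and the axes are right-handed (so a half turn about z gives the same grasp; the last joint's range is limited). The gripper opens to 93 mm and grips with 3 to 60 N. Pads are 15 mm wide; open, the fingers measure 128 mm over their backs; the gripper's body (75 mm by 188 mm) begins 65 mm behind the grasp point.
Start: joints at [1.194, 0.599, -0.003, 1.599, 0.002, 0.943, -0.08], TCP at [0.214, -0.693, 0.237] pointing down, gripper open.
Joint ranges: [-2.57, 2.57], [-0.35, 1.97], [-1.29, 1.29], [0.11, 2.56], [-1.05, 4.19], [0.11, 1.86], [-2.63, 2.63]. Speed limits (rad/s): [2.22, 2.22, 3.01, 3.01, 3.14, 3.14, 3.14].

### API

Orientations are given as a unit quaternion [w, x, y, z].
In Python, from rig import r gives the robot as it stands.
- The arm moves only by the tool carry_out, never from a script. Its argument "rows" is a list that holds one entry, the list of rows, each a list of 5 numbers: the opening, from -1 (shut) to 1 (fully open), then the shift along the world's x, y, z in m, then the turn about the world's z in degrees. In form: [[[gripper, x, y, z, spin], ...]]. A call has 1 to 8 rows; each row is the pose to reach, as a shift and turn from the pose commanded when the call began; what a row does not reach only later rows make up. A row lasts 1/8 s, in which the tool goes at most 62.5 mm and 10.7 degrees, less where a joint would pass 70% of its speed; a pose out of reach is approached as far as the arm can. A call with a gripper value outside its range is refused whole. The fingers move at their own pace and stop on an object; "newtons" is the grip in N (left out, the last holds). Time passes only in rows, so rows that repeat a pose let the fingers close. It gives the time, the measured TCP pose, the force and the opening at its end, in the units of the state.
- r.get_obs(): the state, without advancing time (a new reading comes with each control period).
- r.camera(name): name is "scene" or "top" or "wrist"; returns the picture (480x640x3 uint8, red, green, blue); there is no depth.
- r.camera_info(name): a dict with "fx", "fy", "cx", "cy" (pixels), "cam_to_world" (4x4, takes a point from camera to world coordinates). Camera axes: x right, y down, z forward; pixel columns grow to the right and rows downward; lengths in m; the calibration is good to about 2 mm. A picture is of the moment at which its call begins: read the wrist's pose just before it. camera_info takes no time and is no camera call; for the wrist camera it gives the pose at the moment of the call.
- r.hand_in(): hands the job in, once; it reports no verdict.
The state is a dict: "t": time; "joint_pos": joint angles; "dq": joint speeds; "effort": joint torques, N m; "tool_pos": TCP position; "tool_rot": TCP orientation; "ft_force": force on the tool from outside, world axes, zero at the start; "wrist_torque": the same for the moment, N m; "width": finger opening in m.
Only numpy, scipy, OpenCV 4.12 (cv2) and the standard library are available. Lean on these libraries where they do the work, as an engineer would, in place of code of your own. Each camera call takes 0.05 s, during which the arm holds its last target. There are 200 camera calls.

### The job

Take the feed roller out of the stripped printer and lay it in the empty pair of notches on the wooden carrier, then let go of it. Then grip the carrier by its handle bar, lift it at least 10 cm clear of the bench, and finish still holding it there, steady and level, with both rollers in their notches. Leave the screwdriver, the crate and the motor alone.

Things in the scene. Friction and masses are not known exactly. Their poses are not given: they have to be found in the camera images.
- chassis: Stripped printer base, black, fixed to the bench, left or right of the carrier: open pan 240 (x) x 140 (y) x 28 mm high with a small steel motor in a corner at x=-95, y=-45 (40 mm high). Two notched plates stand at x=-70 and x=+70 (8 mm thick, tops 70 mm up); the roller lies in their notches. Origin: centre of underside, z up, x along the roller.
- roller: The roller to move: grey cylinder 28 mm dia., 116 mm long, on a steel shaft 10 mm dia., 170 mm long (27 mm out at each end), 0.14 kg, ends alike. Starts level in the chassis notches, axis 60 mm above the bench, along chassis x. Origin: middle of its axis, x along it (may spin about x). Grip across the grey part from above: within 60 mm to its sides all is lower than 41 mm.
- carrier: Loose plywood carrier 180 (x) x 200 (y) mm, flat on the bench, about 0.42 kg, base 8 mm thick. Boards 8 mm thick at x=-70 and x=+70 have 90 degree V notches open upwards (34 mm wide mouth, V tops 70 mm up): an empty pair at y=+80, a pair holding the stowed roller at y=-80. Handle bar over y=0. Origin: centre of underside, z up, x along handle and rollers.
- cradle_empty (a point): Where the middle of the roller's axis lies when seated in the empty pair of notches: carrier frame x=0, y=+80, z=60 mm. The shaft ends rest in the notches, the grey part hangs between the boards with 8 mm of play at each end. Axes as the carrier's.
- handle (a point): Middle of the carrier's handle bar: carrier frame x=0, y=0, z=100 mm. The wooden bar runs along x, 16 mm wide (y) and 20 mm high (90 to 110 mm above the underside), 128 mm free between its end posts. The loaded carrier balances about this point. Axes as the carrier's.
- stowed_roller: A second, identical roller already lying loose in the other pair of notches of the carrier (y=-80, axis at z=60 mm). It must stay there. Origin: middle of its axis.
- screwdriver: Bystander: black-handled screwdriver lying on the bench between chassis and carrier, about 200 mm long, under 35 mm high. Origin: underside, x along it.
- crate: Bystander: open black plastic crate 90 x 140 x 60 mm, at the far side of the bench. Origin: centre of the underside.
- motor: Bystander: small stepper motor 43 x 43 mm, 55 mm high with its shaft, at the far side of the bench. Origin: centre of the underside.
There are look-alikes about, which are no part of the job. What is shaped like the stowed_roller but green or yellow is not meant.

How it is judged:
On the way:
1. the roller lies in the empty notches of the carrier, let go, while the carrier still stands on the bench (x of roller in the frame of carrier between -0.015 and 0.015 m and y of roller in the frame of carrier between 0.075 and 0.085 m and z of roller in the frame of carrier between 0.055 and 0.066 m and angle between the x axis of roller and the x axis of carrier, either way round below 0.06 rad and contact force between the fingers and roller below 0.2 N and height (world z) of carrier below 0.01 m and angle between carrier's own z axis and vertical below 0.06 rad), for 0.2 s.
At the end, for the whole second after the job is handed in: Carrier held by its bar (TCP within 70 mm of bar middle), underside over 90 mm up, tilt under 0.12 rad, under 0.03 m/s and 0.15 rad/s, resting on nothing else; both rollers in their notches (5 mm sideways, 15 along, -5/+6 high, 0.06 rad), not touched by the fingers (height (world z) of carrier above 0.09 m and angle between carrier's own z axis and vertical below 0.12 rad and linear speed of carrier below 0.03 m/s and angular speed of carrier below 0.15 rad/s and contact force between the fingers and carrier above 1 N and contact force between each of chassis, crate and carrier below 0.2 N and distance between the grasp point and handle below 0.07 m and x of roller in the frame of carrier between -0.015 and 0.015 m and y of roller in the frame of carrier between 0.075 and 0.085 m and z of roller in the frame of carrier between 0.055 and 0.066 m and angle between the x axis of each of roller, stowed_roller and the x axis of carrier, either way round below 0.06 rad and x of stowed_roller in the frame of carrier between -0.015 and 0.015 m and y of stowed_roller in the frame of carrier between -0.085 and -0.075 m and z of stowed_roller in the frame of carrier between 0.055 and 0.066 m and contact force between the fingers and roller below 0.2 N and contact force between the fingers and stowed_roller below 0.2 N); the arm keeps its last pose, push and grip.
It fails at once if the screwdriver, crate or motor is moved more than 30 mm (distance of any of screwdriver, crate, motor from where it was at the start of the episode above 0.03 m).
It fails at once if the carrier is tipped more than 0.35 rad (angle between carrier's own z axis and vertical above 0.35 rad).
It also fails if it takes over 54 s, if anything falls off the work surface, if the arm or the gripper's body presses on something with over 40 N, if the wrist force passes 120 N, or if a joint passes its speed limit or range.

## Working session

There is one attempt and no reset: what is moved stays moved. The work goes in short steps, Python scripts to look and compute and a tool call to move; the robot and the scene stay as the last step left them, time stands still between calls to the robot, and variables do not carry over. Pictures are saved under pics/ and viewed, on a budget of 10 in all, crops included, one or two more only if the job needs it, and the job is handed in when it is done.

Besides the shell and the picture viewer there is one more tool, called after "Emit:" as name([rows], argument=value, ...), one row to a line, values as JSON. carry_out: Moves the arm, as the interface text tells. Its arguments: {"type":"object","properties":{"rows":{"type":"array","items":{"type":"array","items":{"type":"array","items":{"type":"number"}}}},"newtons":{"type":"number"}},"required":["rows"]}

```bash
ls; mkdir -p pics; python3 - <<'E'
from rig import r
import cv2
o=r.get_obs(); print({k:o[k] for k in('t','tool_pos','tool_rot','width','ft_force')})
for n in('top','scene'):
    cv2.imwrite(f'pics/{n}0.png',r.camera(n)[:,:,::-1]); i=r.camera_info(n); print(n,i)
E
```

```text
pics
{'t': 0.0, 'tool_pos': array([ 0.21394118, -0.69223614,  0.23657371]), 'tool_rot': array([-3.83391851e-04,  8.04789619e-01, -5.93559662e-01, -6.70966631e-04]), 'width': 0.09289907854768831, 'ft_force': array([ 0.66031236,  0.15957025, -0.06120645])}
top {'fx': 552.8705437008301, 'fy': 552.8705437008301, 'cx': 317.92658046403756, 'cy': 236.46854559570667, 'cam_to_world': array([[ 0.00607655, -0.9821413 ,  0.18804666,  0.31878991],
       [-0.99997696, -0.00539882,  0.00411603,  0.04227158],
       [-0.0030273 , -0.18806734, -0.98215147,  1.3857222 ],
       [ 0.        ,  0.        ,  0.        ,  1.        ]])}
scene {'fx': 506.28425645056035, 'fy': 506.28425645056035, 'cx': 318.59201765059254, 'cy': 227.8718089816101, 'cam_to_world': array([[ 0.5283055 ,  0.69603983, -0.48623231,  1.12796213],
       [ 0.84900733, -0.42704416,  0.31115887, -0.31448207],
       [ 0.0089363 , -0.57720173, -0.81655269,  1.0787168 ],
       [ 0.        ,  0.        ,  0.        ,  1.        ]])}
```

View pics/top0.png

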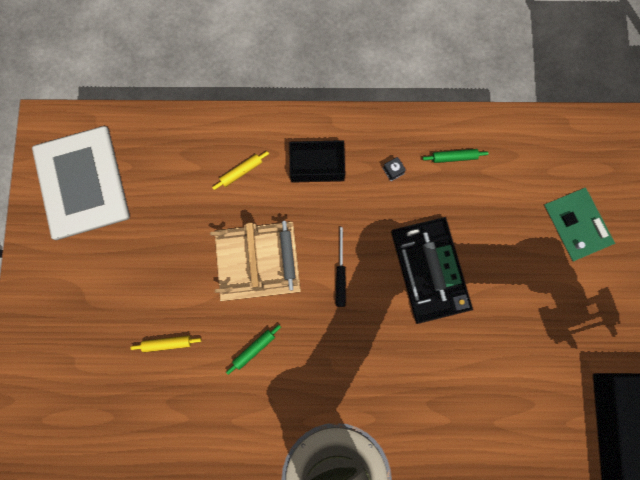

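View pics/scene0.png

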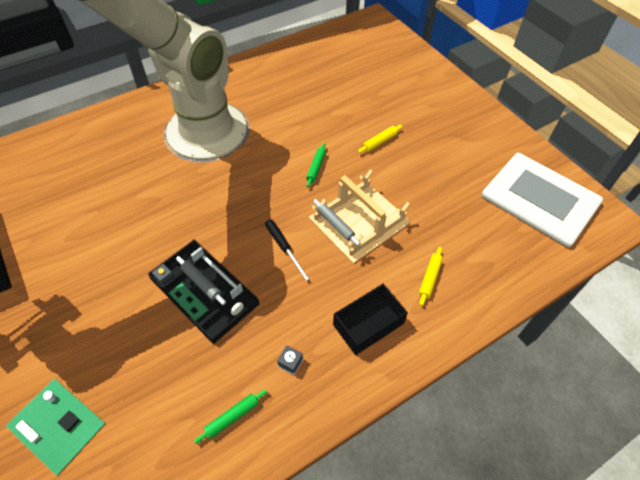

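The top view shows the carrier at about (258,262). The stowed roller is at (288,255) on its right and the empty notches are on the left, around x=218. The chassis is at (431,269), with its roller running from (428,234) to (443,299). Next I'll compute coarse positions, then refine them with the wrist camera.

```bash
cat > h.py <<'E'
import numpy as np,cv2
from rig import r
def cast(i,uv,z):
    uv=np.atleast_2d(np.array(uv,float)); T=i['cam_to_world']
    d=np.c_[(uv[:,0]-i['cx'])/i['fx'],(uv[:,1]-i['cy'])/i['fy'],np.ones(len(uv))]@T[:3,:3].T
    return T[:3,3]+d*((z-T[2,3])/d[:,2])[:,None]
def proj(i,p):
    T=i['cam_to_world']; c=(np.atleast_2d(p)-T[:3,3])@T[:3,:3]
    return np.c_[c[:,0]/c[:,2]*i['fx']+i['cx'],c[:,1]/c[:,2]*i['fy']+i['cy']]
E
python3 - <<'E'
from h import *
i=r.camera_info('top')
print('roller ends',cast(i,[(428,234),(443,299)],.06))
print('stowed ends',cast(i,[(285,222),(291,289)],.06))
print('handle ends',cast(i,[(250,224),(255,290)],.11))
o=r.get_obs();from scipy.spatial.transform import Rotation as R
q=o['tool_rot'];print(R.from_quat(q[[1,2,3,0]]).as_matrix()); w=r.camera_info('wrist');print(w)
E
```

```text
roller ends [[ 0.58023333 -0.22093779  0.06      ]
 [ 0.42221946 -0.25177872  0.06      ]]
stowed ends [[0.60832717 0.12885521 0.06      ]
 [0.44399601 0.11162248 0.06      ]]
handle ends [[0.59212925 0.20813717 0.11      ]
 [0.43648562 0.19204987 0.11      ]]
[[ 2.95325224e-01 -9.55396657e-01 -4.89690797e-04]
 [-9.55395878e-01 -2.95325611e-01  1.22456772e-03]
 [-1.31456614e-03  1.06202832e-04 -9.99999130e-01]]
{'fx': 369.85021395683526, 'fy': 369.85021395683526, 'cx': 324.1418899447499, 'cy': 240.59520080141442, 'cam_to_world': array([[ 2.95738190e-01, -9.15691634e-01, -2.72117169e-01,
         2.89969957e-01],
       [-9.55268607e-01, -2.83754207e-01, -8.33393018e-02,
        -6.69749020e-01],
       [-9.01290055e-04,  2.84591603e-01, -9.58648427e-01,
         3.84111226e-01],
       [ 0.00000000e+00,  0.00000000e+00,  0.00000000e+00,
         1.00000000e+00]])}
```

Emit:
carry_out([
  [[1, 0.06, 0.06, 0.03, 0], [1, 0.12, 0.12, 0.05, -3], [1, 0.16, 0.17, 0.06, -6], [1, 0.2, 0.23, 0.06, -6], [1, 0.23, 0.29, 0.06, -6], [1, 0.25, 0.34, 0.06, -6], [1, 0.27, 0.4, 0.06, -6], [1, 0.287, 0.45, 0.05, -6]],
], newtons=15)

```text
t: 1.1
tool_pos: [0.4847, -0.286, 0.2917]
tool_rot: [-0.0, 0.773, -0.635, 0.0]
ft_force: [1.5, -0.3, -0.7]
width: 0.0929
```

Emit:
carry_out([
  [[1, 0, 0, 0, 0], [1, 0, 0, 0, 0], [1, 0, 0, 0, 0], [1, 0, 0, 0, 0]],
])

```text
t: 1.6
tool_pos: [0.4833, -0.2892, 0.2914]
tool_rot: [0.0, 0.772, -0.636, -0.0]
ft_force: [0.8, -0.3, 0.3]
width: 0.0928
```

```bash
python3 - <<'E'
from h import *
o=r.get_obs(); print(o['t'],o['tool_pos'],o['dq'].max(),o['ft_force'])
i=r.camera_info('wrist'); np.save('pics/w1.npy',i); im=r.camera('wrist')[:,:,::-1].copy(); cv2.imwrite('pics/w1.png',im)
E
```

```text
1.6 [ 0.48330135 -0.28924778  0.29143027] 0.0009333428054242584 [ 0.77481055 -0.3254546   0.28315404]
```

View pics/w1.png

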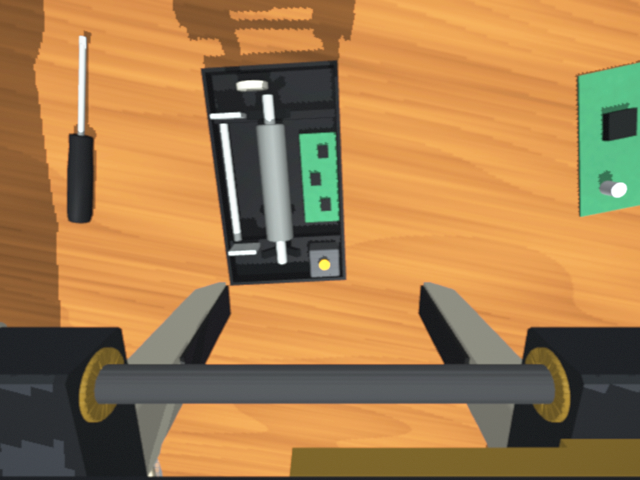

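The wrist view shows the chassis roller's grey part from about (269,124) to (281,240), with shaft tips at (268,95) and (282,264). The motor (yellow dot) is at (324,265). I'll measure the grey part with a mask.

```bash
cat >> h.py <<'E'
def grey(im,i,roi,z,lo=95,hi=200,s=40):
    x0,y0,x1,y1=roi; c=im[y0:y1,x0:x1].astype(int)
    m=((c.max(2)-c.min(2)<s)&(c.mean(2)>lo)&(c.mean(2)<hi)).astype(np.uint8)
    m=cv2.morphologyEx(m,cv2.MORPH_OPEN,np.ones((9,9),np.uint8)) if x1-x0>60 else m
    n,l,st,_=cv2.connectedComponentsWithStats(m); k=1+st[1:,4].argmax()
    ys,xs=np.nonzero(l==k); pts=np.c_[xs+x0,ys+y0].astype(np.float32)
    box=cv2.boxPoints(cv2.minAreaRect(pts)); 
    W=cast(i,pts,z)[:,:2].astype(np.float32)
    (cx,cy),(a,b),_=cv2.minAreaRect(W); C,E=cv2.PCACompute(W,None)
    return box,C[0],np.array([cx,cy]),sorted((a,b)),np.degrees(np.arctan(E[0,1]/E[0,0]))
E
python3 - <<'E'
from h import *
i=np.load('pics/w1.npy',allow_pickle=True).item(); im=cv2.imread('pics/w1.png')
for z in(.06,.07): print(grey(im,i,(240,100,297,250),z,80,190))
for a in((268,95),(282,264),(269,124),(281,240)): print(a,cast(i,a,.06),im[a[1],a[0]])
t=r.camera_info('top'); it=r.camera('top')[:,:,::-1]; print(proj(t,[.5,-.236,.06]))
print(grey(it,t,(420,225,452,305),.067,70,190))
E
```

```text
(array([[253.55865 , 100.703445],
       [281.61383 ,  98.365524],
       [294.1104  , 248.32414 ],
       [266.05524 , 250.66206 ]], dtype=float32), array([ 0.5035276 , -0.23465714], dtype=float32), array([ 0.50567997, -0.23423439]), [0.02802673913538456, 0.15099360048770905], np.float32(13.901567))
(array([[253.55865 , 100.703445],
       [281.61383 ,  98.365524],
       [294.1104  , 248.32414 ],
       [266.05524 , 250.66206 ]], dtype=float32), array([ 0.5050533 , -0.23571503], dtype=float32), array([ 0.50714868, -0.23530355]), [0.027287054806947708, 0.1470084935426712], np.float32(13.9015665))
(268, 95) [[ 0.5832448  -0.21596393  0.06      ]] [247 248 241]
(282, 264) [[ 0.41604268 -0.25663256  0.06      ]] [138 138 130]
(269, 124) [[ 0.55723992 -0.22088048  0.06      ]] [151 151 144]
(281, 240) [[ 0.44275341 -0.2512207   0.06      ]] [203 207 197]
[[435.28490739 266.63994528]]
(array([[420.64154, 233.24524],
       [430.28302, 230.49054],
       [449.8302 , 298.90564],
       [440.18872, 301.66034]], dtype=float32), array([ 0.50039816, -0.23420842], dtype=float32), array([ 0.50141704, -0.23426856]), [0.02421831712126732, 0.17038042843341827], np.float32(13.984044))
```

Both views agree: roller middle at (0.500, -0.2355), axis at about 13.9°, with a measured length of 172 mm against 170 mm given. I'll pick it up.

Emit:
carry_out([
  [[1, 0.017, 0.054, -0.05, 3], [1, 0.017, 0.054, -0.1, 3], [1, 0.017, 0.054, -0.14, 3], [1, 0.017, 0.054, -0.17, 3], [1, 0.017, 0.054, -0.2, 3], [1, 0.017, 0.054, -0.215, 3], [1, 0.017, 0.054, -0.227, 3], [1, 0.017, 0.054, -0.227, 3]],
])

```text
t: 2.7
tool_pos: [0.5008, -0.234, 0.0643]
tool_rot: [0.0, 0.789, -0.614, -0.0]
ft_force: [0.6, -0.1, 0.6]
width: 0.0929
```

Emit:
carry_out([
  [[1, 0, 0, 0, 0], [0, 0, 0, 0, 0], [-0.5, 0, 0, 0, 0], [-1, 0, 0, 0, 0], [-1, 0, 0, 0, 0], [-1, 0, 0, 0, 0], [-1, 0, 0, 0, 0], [-1, 0, 0, 0, 0]],
], newtons=15)

```text
t: 3.7
tool_pos: [0.5011, -0.2343, 0.0645]
tool_rot: [0.0, 0.789, -0.614, 0.0]
ft_force: [0.8, -12.2, 2.2]
width: 0.0276
```

Emit:
carry_out([
  [[-1, 0, -0.0015, 0.002, 0], [-1, 0, -0.0015, 0.01, 0], [-1, 0, -0.0015, 0.025, 0], [-1, 0, -0.001, 0.05, 0], [-1, 0, 0, 0.09, 0], [-1, 0, 0, 0.14, 0], [-1, 0, 0, 0.19, 0], [-1, 0, 0, 0.23, 0]],
])

```text
t: 4.7
tool_pos: [0.5007, -0.2338, 0.2979]
tool_rot: [-0.0, 0.789, -0.614, 0.001]
ft_force: [0.2, 0.2, -1.7]
width: 0.0274
```

Emit:
carry_out([
  [[-1, 0, 0.03, 0.02, 0], [-1, 0, 0.08, 0.02, -2], [-1, 0, 0.13, 0.02, -4], [-1, 0, 0.18, 0.02, -6], [-1, 0, 0.23, 0.02, -8], [-1, 0, 0.27, 0.02, -8], [-1, 0, 0.3, 0.02, -8], [-1, 0, 0.3, 0.02, -8]],
])

```text
t: 5.7
tool_pos: [0.5003, 0.0685, 0.3155]
tool_rot: [-0.001, 0.746, -0.666, 0.0]
ft_force: [0.2, -0.9, -0.2]
width: 0.0276
```

Emit:
carry_out([
  [[-1, 0, 0, 0, 0], [-1, 0, 0, 0, 0]],
])

```text
t: 5.95
tool_pos: [0.5008, 0.0648, 0.3148]
tool_rot: [0.0, 0.744, -0.669, 0.0]
ft_force: [-0.6, -0.7, -1.3]
width: 0.0274
```

```bash
python3 - <<'E'
from h import *
o=r.get_obs(); print(o['t'],o['tool_pos'],o['tool_rot'],o['width'],o['ft_force'])
i=r.camera_info('wrist'); np.save('pics/w2.npy',i); im=r.camera('wrist')[:,:,::-1].copy(); cv2.imwrite('pics/w2.png',im)
E
```

```text
5.95 [0.50081162 0.06481228 0.31479638] [ 1.14941061e-04  7.43581230e-01 -6.68645575e-01  1.87437704e-04] 0.027424753619643222 [-0.55463252 -0.70150419 -1.2849443 ]
```

View pics/w2.png

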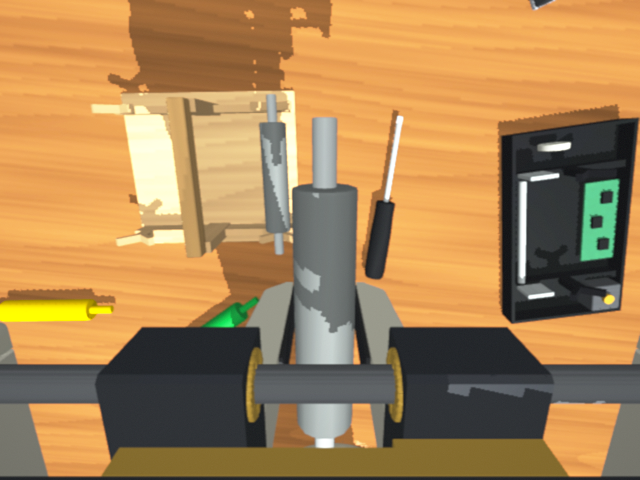

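The held roller is centred in the jaws. The carrier is clear at (125-297, 92-255), with the bar running from (178,98) to (195,256) and the stowed shaft from (271,95) to (280,253). I'll enlarge the carrier to get precise points.

```bash
python3 - <<'E'
from h import *
im=cv2.imread('pics/w2.png'); c=im[85:265,85:305]; cv2.imwrite('pics/w2c.png',cv2.resize(c,(770,630),interpolation=cv2.INTER_CUBIC)[:600])
E
```

```text
(no output)
```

View pics/w2c.png

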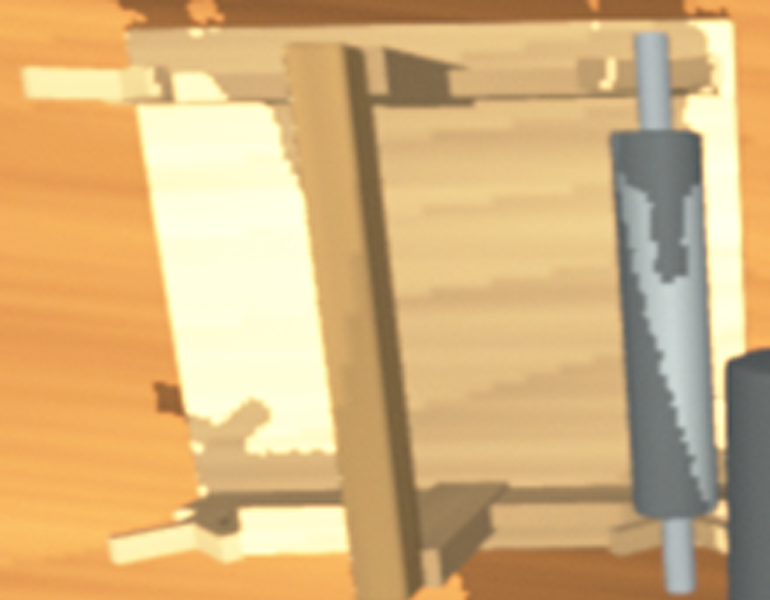

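```bash
python3 - <<'E'
from h import *
i=np.load('pics/w2.npy',allow_pickle=True).item()
def L(n,a,b,z):
    p=cast(i,[a,b],z)[:,:2]; d=p[0]-p[1]; m=p.mean(0); print(n,p,m,np.hypot(*d),np.degrees(np.arctan2(d[1],d[0]))); return m
s=L('shaft',(271.3,94.4),(279.3,254.1),.06); L('grey',(272.7,122.4),(277.9,232.7),.06)
h=L('bar',(175.5,97.6),(194,256.4),.11)
L('barL',(167,97.3),(186.7,256.4),.11);L('barR',(184.1,97.9),(201,256.4),.11)
print(np.hypot(*(h-s)),'dir',np.degrees(np.arctan2(*(h-s)[::-1])))
p=cast(i,[(122,28),(735,20)],0.008)
u=np.array([(127,30),(735,20)])/3.5+85; q=cast(i,u,.008)[:,:2]; print('far edge',q,np.hypot(*(q[0]-q[1])))
E
```

```text
shaft [[0.60949396 0.12935434]
 [0.43971907 0.1089749 ]] [0.52460652 0.11916462] 0.17099366533619947 6.84491938500836
grey [[0.58259833 0.12612858]
 [0.46493672 0.11237427]] [0.52376752 0.11925143] 0.1184628006660333 6.667455260452221
bar [[0.59407278 0.20698442]
 [0.44560584 0.18958413]] [0.51983931 0.19828427] 0.1494831167457877 6.684556239954231
barL [[0.59351988 0.21450914]
 [0.44482808 0.19688356]] [0.51917398 0.20569635] 0.1497328046636453 6.760165734104957
barR [[0.5946354  0.19936759]
 [0.44635166 0.18258444]] [0.52049353 0.19097601] 0.14923050294781073 6.457406599239525
0.07926314329215522 dir 93.44808461224366
far edge [[0.59595109 0.30761145]
 [0.6201425  0.11000865]] 0.19907810309494348
```

Spans check out: shaft 171 mm against 170, roller-to-bar 79 mm against 80, base edge 199 mm against 200. Carrier yaw is about 6.75° and its centre about (0.518,0.198), so the empty cradle is at about (0.5085,0.278).

Emit:
carry_out([
  [[-1, 0.002, 0.05, 0, 0.7], [-1, 0.004, 0.1, 0, 0.7], [-1, 0.006, 0.15, 0, 0.7], [-1, 0.0085, 0.19, 0, 0.7], [-1, 0.0085, 0.213, 0, 0.7], [-1, 0.0085, 0.213, -0.04, 0.7], [-1, 0.0085, 0.213, -0.09, 0.7], [-1, 0.0085, 0.213, -0.13, 0.7]],
])

```text
t: 7.0
tool_pos: [0.5095, 0.2774, 0.183]
tool_rot: [0.001, 0.748, -0.664, 0.0]
ft_force: [0.6, 0.8, -1.3]
width: 0.0277
```

Emit:
carry_out([
  [[-1, 0, 0, -0.02, 0], [-1, 0, 0, -0.03, 0], [-1, 0, 0, -0.03, 0], [-1, 0, 0, -0.03, 0]],
])

```text
t: 7.5
tool_pos: [0.51, 0.2791, 0.1555]
tool_rot: [-0.001, 0.748, -0.664, 0.0]
ft_force: [-0.3, -0.5, -1.2]
width: 0.0279
```

```bash
python3 - <<'E'
from h import *
o=r.get_obs(); print(o['t'],o['tool_pos'],o['tool_rot'],o['width'],o['ft_force'])
t=r.camera('top')[:,:,::-1][200:320,180:320]; i=r.camera_info('wrist'); np.save('pics/w3.npy',i)
w=r.camera('wrist')[:,:,::-1].copy(); cv2.imwrite('pics/w3.png',w)
E
```

```text
7.5 [0.50997442 0.27907887 0.15545654] [-6.28741155e-04  7.48103766e-01 -6.63581416e-01  2.52709079e-04] 0.027902652890231777 [-0.27215875 -0.49512643 -1.23103127]
```

View pics/w3.png

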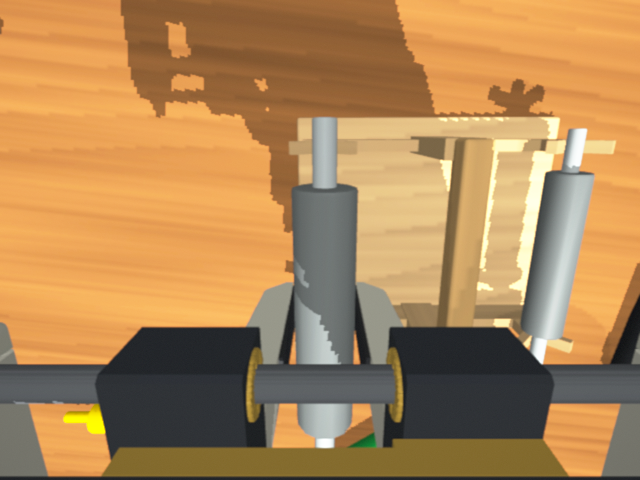

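The held roller is above the empty notches. The bar's far end is at (457-491,139), the stowed shaft tip at (577,129) and the base's far edge at (298-558,118). I'll cross-check the carrier pose from this view.

```bash
python3 - <<'E'
from h import *
i=np.load('pics/w3.npy',allow_pickle=True).item()
e=np.array([np.cos(np.radians(6.75)),np.sin(np.radians(6.75))]); n=np.array([-e[1],e[0]])
def f(m,uv,z,l): p=cast(i,uv,z)[:,:2].mean(0); print(m,p,'centre-> cradle',p-np.array(l[0])*e-np.array(l[1])*n+.08*n)
f('bar',[(457,139),(491,139)],.11,(.074,0)); f('base',[(298,118),(558,117)],.008,(.09,0)); f('shaft tip',(577,129),.06,(.085,-.08))
f('V far',[(290,147),(615,147)],.07,(.070,0))
print('held tip',cast(i,(325,118),.151))
E
```

```text
bar [0.59409396 0.21249085] centre-> cradle [0.5112039  0.28323856]
base [0.60816579 0.21102069] centre-> cradle [0.50938664 0.2798878 ]
shaft tip [0.60921017 0.13006315] centre-> cradle [0.50599337 0.27896342]
V far [0.58902446 0.20885062] centre-> cradle [0.51010667 0.28006848]
held tip [[0.59371217 0.28811711 0.151     ]]
```

Cradle is at about (0.5095, 0.279) and the TCP is at (0.510, 0.279), so they agree. Lowering.

Emit:
carry_out([
  [[-1, 0, 0, -0.03, 0], [-1, 0, 0, -0.055, 0], [-1, 0, 0, -0.07, 0], [-1, 0, 0, -0.078, 0], [-1, 0, 0, -0.084, 0], [-1, 0, 0, -0.089, 0], [-1, 0, 0, -0.09, 0], [-1, 0, 0, -0.09, 0]],
])

```text
t: 8.6
tool_pos: [0.5097, 0.2796, 0.0649]
tool_rot: [-0.001, 0.748, -0.663, -0.0]
ft_force: [0.6, 1.7, -0.8]
width: 0.0275
```

Emit:
carry_out([
  [[-0.3, 0, 0, 0, 0], [-0.2, 0, 0, 0, 0], [0, 0, 0, 0, 0], [0, 0, 0, 0, 0], [0, 0, 0, 0.01, 0], [0, 0, 0, 0.04, 0], [0, 0, 0, 0.08, 0], [0, 0, 0, 0.12, 0]],
])

```text
t: 9.6
tool_pos: [0.5093, 0.279, 0.1863]
tool_rot: [0.0, 0.748, -0.663, -0.0]
ft_force: [0.6, -0.9, -1.1]
width: 0.0464
```

Emit:
carry_out([
  [[0, 0, -0.02, 0.05, 0], [0, 0, -0.06, 0.1, 0], [0, -0.02, -0.1, 0.12, 0], [0, -0.05, -0.12, 0.12, 0], [0, -0.05, -0.12, 0.12, 0], [0, -0.05, -0.12, 0.12, 0], [0, -0.05, -0.12, 0.12, 0]],
])

```text
t: 10.48
tool_pos: [0.46, 0.1598, 0.3045]
tool_rot: [-0.0, 0.749, -0.663, -0.0]
ft_force: [-0.5, -0.6, -0.9]
width: 0.0465
```

```bash
python3 - <<'E'
from h import *
o=r.get_obs(); print(o['t'],o['tool_pos'],o['tool_rot'],o['width'],o['ft_force'])
i=r.camera_info('wrist'); np.save('pics/w4.npy',i)
w=r.camera('wrist')[:,:,::-1].copy(); cv2.imwrite('pics/w4.png',w)
E
```

```text
10.475 [0.45997814 0.15983021 0.30446743] [-1.23449207e-04  7.48509791e-01 -6.63123716e-01 -1.19878668e-04] 0.04652635361739197 [-0.51441039 -0.5591353  -0.87111022]
```

View pics/w4.png

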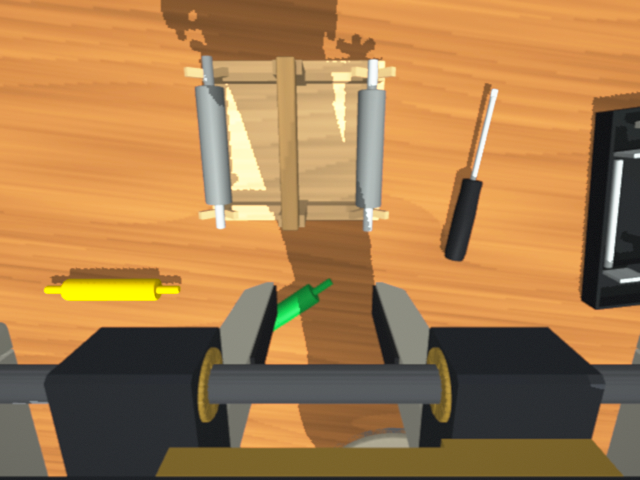

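Both rollers lie parallel in their notches: the placed shaft runs from (207,57) to (221,228) and the stowed one from (373,60) to (368,230). The bar runs from (287,58) to (290,229). I'll measure all three.

```bash
python3 - <<'E'
from h import *
i=np.load('pics/w4.npy',allow_pickle=True).item()
M={}
for n,a,b,z in(('placed',(207,57),(221,228),.06),('stowed',(373,60),(368,230),.06),('bar',(287,58),(290,229),.11)):
    p=cast(i,[a,b],z)[:,:2]; d=p[0]-p[1]; M[n]=p.mean(0); print(n,M[n],np.hypot(*d),np.degrees(np.arctan2(d[1],d[0])))
d=M['placed']-M['stowed']; a=np.radians(6.75); e=np.array([np.cos(a),np.sin(a)]);n=np.array([-e[1],e[0]]); m=(M['placed']+M['stowed'])/2
print(d@e,d@n,'mid',m,(M['bar']-m)@e,(M['bar']-m)@n)
E
```

```text
placed [0.50852946 0.27860185] 0.17013336931825135 6.944350486369452
stowed [0.52550452 0.11899341] 0.1697697661515694 7.247706109301306
bar [0.51957386 0.19841721] 0.14865954798944242 6.413809721166661
0.0019025571074289768 0.1604973137745814 mid [0.51701699 0.19879763] 0.0024944362286999098 -0.000678309849440221
```

The separation is 160.5 mm, the axes are parallel, and the bar is midway between the rollers. Now gripping the bar at (0.5185, 0.1985).

Emit:
carry_out([
  [[0.1, 0.03, 0.02, 0, 0], [0.1, 0.0585, 0.0387, -0.02, 0], [0.1, 0.0585, 0.0387, -0.07, 0], [0.1, 0.0585, 0.0387, -0.12, 0], [0.1, 0.0585, 0.0387, -0.16, 0], [0.1, 0.0585, 0.0387, -0.185, 0], [0.1, 0.0585, 0.0387, -0.201, 0], [0.1, 0.0585, 0.0387, -0.201, 0]],
])

```text
t: 11.52
tool_pos: [0.5176, 0.198, 0.1025]
tool_rot: [0.001, 0.748, -0.663, -0.0]
ft_force: [-0.0, 0.4, -1.1]
width: 0.0511
```

Emit:
carry_out([
  [[0, 0, 0, 0, 0], [-0.3, 0, 0, 0, 0], [-0.5, 0, 0, 0, 0], [-0.7, 0, 0, 0, 0], [-1, 0, 0, 0, 0], [-1, 0, 0, 0, 0], [-1, 0, 0, 0, 0], [-1, 0, 0, 0, 0]],
], newtons=45)

```text
t: 12.52
tool_pos: [0.5182, 0.1986, 0.1039]
tool_rot: [-0.001, 0.748, -0.663, -0.0]
ft_force: [-0.1, 4.0, 5.7]
width: 0.0153
```

Gripped: 15.3 mm against a 16 mm bar. Lifting gently to about 13 cm.

Emit:
carry_out([
  [[-1, 0, 0, 0.002, 0], [-1, 0, 0, 0.006, 0], [-1, 0, 0, 0.012, 0], [-1, 0, 0, 0.02, 0], [-1, 0, 0, 0.029, 0], [-1, 0, 0, 0.038, 0], [-1, 0, 0, 0.047, 0], [-1, 0, 0, 0.056, 0]],
])

```text
t: 13.52
tool_pos: [0.5179, 0.1977, 0.1602]
tool_rot: [-0.0, 0.748, -0.663, 0.0]
ft_force: [-0.5, 0.1, -5.4]
width: 0.0156
```

Emit:
carry_out([
  [[-1, 0, 0, 0.01, 0], [-1, 0, 0, 0.02, 0], [-1, 0, 0, 0.03, 0], [-1, 0, 0, 0.04, 0], [-1, 0, 0, 0.05, 0], [-1, 0, 0, 0.06, 0], [-1, 0, 0, 0.068, 0], [-1, 0, 0, 0.074, 0]],
])

```text
t: 14.52
tool_pos: [0.5179, 0.1978, 0.234]
tool_rot: [-0.0, 0.748, -0.663, 0.0]
ft_force: [0.4, -0.2, -6.1]
width: 0.0159
```

Emit:
carry_out([
  [[-1, 0, 0, 0, 0], [-1, 0, 0, 0, 0], [-1, 0, 0, 0, 0], [-1, 0, 0, 0, 0], [-1, 0, 0, 0, 0], [-1, 0, 0, 0, 0]],
])

```text
t: 15.28
tool_pos: [0.5179, 0.1978, 0.2335]
tool_rot: [0.0, 0.748, -0.663, -0.0]
ft_force: [0.0, -0.2, -5.5]
width: 0.016
```

```bash
python3 - <<'E'
from h import *
o=r.get_obs(); print(o['t'],o['tool_pos'],o['tool_rot'],o['width'],o['ft_force'],o['wrist_torque'],abs(o['dq']).max())
a=r.camera('scene')[:,:,::-1][110:290,250:470]; i=r.camera_info('wrist'); np.save('pics/w5.npy',i)
w=r.camera('wrist')[:,:,::-1]
cv2.imwrite('pics/w5.png',np.hstack([cv2.resize(w,(400,300)),cv2.resize(a,(367,300),interpolation=cv2.INTER_CUBIC)])); cv2.imwrite('pics/w5f.png',w)
E
```

```text
15.275 [0.51789767 0.1977711  0.23345224] [ 5.37239198e-05  7.48256497e-01 -6.63409534e-01 -4.06249583e-05] 0.015997004047419477 [ 0.02397339 -0.22724176 -5.50330884] [ 0.04827211  0.00166732 -0.03552101] 0.000905117471869095
```

View pics/w5.png

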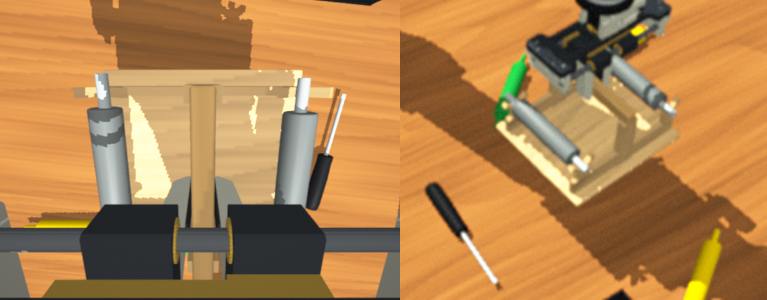

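The carrier hangs clear with both rollers in their notches, and the screwdriver is untouched. One quick level check using the base's far edge, about (171,112) to (483,112) in full pixels.

```bash
python3 - <<'E'
from h import *
i=np.load('pics/w5.npy',allow_pickle=True).item()
zb=.2335-.1039; e=np.array([.993,.1175]); c=np.array([.5185,.1985])
for n,u,z in(('base',[(171,112),(483,112)],zb+.008),('placed tip',[(163,118)],zb+.06),('stowed tip',[(486,125)],zb+.06),('bar',[(304,137),(344,137)],zb+.11)):
    p=cast(i,u,z)[:,:2]; print(n,'along',(p-c)@e,'across',(p-c)@np.array([-e[1],e[0]]))
E
```

```text
base along [0.08969531 0.09021335] across [ 0.09396656 -0.10012253]
placed tip along [0.0845495] across [0.07787731]
stowed tip along [0.08168984] across [-0.08122692]
bar along [0.07651882 0.07655774] across [ 0.00613449 -0.00858627]
```

```bash
python3 -c "
from rig import r
print(r.hand_in()); o=r.get_obs(); print(o['t'],o['tool_pos'],o['width'])"
```

```text
the job is handed in; nothing more can be done
None
the job is handed in; nothing more can be done
```

I moved the roller from the chassis into the carrier's empty notches and let go of it. I then gripped the carrier by its bar, lifted it about 13 cm and handed in at about 15.3 s, still holding it. The hand-in gives no verdict, so the checks below are my own.

- **Placing:** after release, the two rollers measured 160.5 mm apart (160 expected) and parallel to within 0.3°. The bar was midway between them to within 1 mm.
- **Holding:** the underside is at about 0.13 m by the TCP rise, and the arm is still. The opening is 16.0 mm on the 16 mm bar, with the grip set to 45 N.
- **Level and rollers:** the base's far edge came out at 90 mm from centre, as it should if level. Both shaft tips were within about 3.5 mm of where they should be.
- **Disagreements:** the base edge read 194 mm instead of 200, probably because the placed roller's shaft hides one corner. The bar's angle read about 0.5° off the rollers', which is within pixel accuracy.
- **Bystanders:** the screwdriver looked untouched in the last pictures. The arm never went near the crate or the motor, but I did not measure them again.

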